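# Set the battery charger's rate and start it

## Task

On the workbench stand two grey boxes with the same black dial. On the wider one, the battery charger (it has a round start button and five printed bars round its dial), turn the dial clockwise, click by click, until its pointer rests at the fourth bar, the second longest; then press the start button all the way down and let it come up again. Leave the dial of the other box as it is.

Things in the scene. Friction and masses are not known exactly. Their poses are not given: they have to be found in the camera images.
- rate_dial (a joint): Angle of the charger's dial in rad, growing clockwise as seen from above. It clicks into five positions 25 degrees (0.436 rad) apart: bar one 0 (stop), bar two 0.436, bar three 0.873, bar four 1.309, bar five 1.745 (stop). It starts at bar one, two or three. Turning it over a click takes about 0.2 N m; let go between two bars, it springs to the nearer one.
- rate_dial_grip (a point): On the vertical axis of the charger's dial at the height to grip, 31 mm above the top panel. Black disc 52 mm across, 8 mm high; on it an upright bar grip 50 mm long, 14 mm wide, 34 mm high (its top 12 mm above this point) with a white line along one half of its top, the pointer. This frame turns with the dial: x along the bar towards the pointer, y across it, z up.
- charger: Fixed grey box 200 x 300 mm, 85 mm high, bare metal top; origin: centre of its underside, x away from the robot, y left. Dial axis at y +65 mm, button at y -90 mm. Round the dial's far side lie five printed bars, 8, 13, 18, 23, 28 mm long: shortest (bar one) at the left, longest (bar five) at the right, seen from the robot. A loose bearing 32 mm wide, 10 mm high lies 85 mm or more from both.
- start_button_top (a point): Centre of the top face of the charger's start button, a black round spring button 32 mm across in a grey housing on the same panel, 155 mm to the right of the dial's axis as seen from the robot (when the charger stands square). At rest it stands 107 mm above the bench; it goes straight down by 6 mm against a spring (about 4 N fully down) and comes up by itself.
- vent_dial_pointer (a point): Pointer end, on top, of the dial on the other box, 24 mm from that dial's axis: a fixed grey box 160 x 200 mm, 60 mm high, with slots in its top, no button and no bars. Its dial, of the same shape as the charger's (top 103 mm above the bench), must not be turned. The two boxes stand side by side, either one on the left.

How it is judged:
By the outcome, as a careful person would: the job done as asked, in the order asked, and still so for the second after the job is handed in, with the robot touching nothing.
It also fails if it takes over 45 s, if anything falls off the work surface, if the arm or the gripper's body presses on something with over 40 N, if the wrist force passes 120 N, or if a joint passes its speed limit or range.

## Robot

A 6-joint arm with a two-finger parallel gripper is mounted at the origin on the work surface. World frame = base frame: x ahead of the robot, y to its left, z up, the work surface at z = 0. Lengths are in m, angles in rad, forces in N, time in s.
With the tool pointing down it reaches from about 0.375 to 0.9 m from the base axis. Payload 3.1 kg.
Tool frame: the origin (TCP) lies at the very end of the fingers, on their centre line; the grasp point (between the pads) lies 19 mm behind it; z points along the fingers, y is the line along which they close (so a half turn about z gives the same grasp; the last joint's range is limited). The gripper opens to 87 mm and grips with 3 to 60 N. Pads are 19 mm wide; open, the fingers measure 117 mm over their backs; the gripper's body (75 mm by 190 mm) begins 51 mm behind the grasp point.
Start: joints at [1.016, 0.527, 1.433, -0, 1.181, -0.178], TCP at [0.23, 0.581, 0.185] pointing down, gripper open.
Joint ranges: [-3.08, 3.08], [-0.75, 2.2], [0.22, 2.44], [-1.43, 4.57], [0, 2.65], [-2.85, 2.85]. Speed limits (rad/s): [2.79, 2.79, 3.14, 3.14, 3.14, 3.14].

## Interface

Orientations are given as a unit quaternion [x, y, z, w].
In Python, from rig import status, viewer, robot gives the robot as it stands.
- The arm moves only by the tool arm_command, never from a script. Its arguments are lists of equal length, an entry for each row: "delta_rot": the turn, a rotation vector about the tool's x, y, z in degrees, a list of three; "delta_pos": the shift along the tool's x, y, z in m, a list of three; "gripper": the closure, from -1 (fully open) to 1 (shut). In form: {"delta_rot": [[rx, ry, rz], ...], "delta_pos": [[dx, dy, dz], ...], "gripper": [gripper, ...]}. A call has 1 to 12 rows; each row is the pose to reach, as a shift and turn from the pose commanded when the call began, along the tool's axes at that moment; what a row does not reach only later rows make up. A row lasts 1/12 s, in which the tool goes at most 41.7 mm and 7.16 degrees, less where a joint would pass 70% of its speed; a pose out of reach is approached as far as the arm can. A call with a gripper value outside its range is refused whole. The fingers move at their own pace and stop on an object; "grip_force" is the grip in N (left out, the last holds). Time passes only in rows, so rows that repeat a pose let the fingers close. It gives the time, the measured TCP pose, the force, the opening and the grip force at its end, in the units of the state.
- status.get_obs(): the state, without advancing time (a new reading comes with each control period).
- viewer.camera(name): name is "scene" or "side" or "wrist"; returns a dict with "pixels" (480x640x3 uint8, blue, green, red), "fx", "fy", "cx", "cy" (pixels), "k1" (the pictures are not rectified: a ray, as slopes to the right and down, at radius r is drawn at 1 + k1 r^2 times it, then the intrinsics apply), "pose" (4x4, takes a point from camera to world coordinates); the wrist camera has in their place "mount" (4x4, takes a point from camera to tool coordinates, whose origin is the TCP and whose axes are the flange's). Camera axes: x right, y down, z forward; pixel columns grow to the right and rows downward; lengths in m; the calibration is good to about 2 mm. A picture is of the moment at which its call begins: read the wrist's pose just before it. There is no depth.
- robot.hand_in(): hands the job in; it is judged then, once.
The state is a dict: "time": time; "q": joint angles; "joint_velocities": joint speeds; "joint_torque": joint torques, N m; "position": TCP position; "tool_rot": TCP orientation; "ft_force": force on the tool from outside, world axes, zero at the start; "moment": the same for the moment, N m; "grip_width": finger opening in m; "grip_force": force on a finger pad.
Only numpy, scipy, OpenCV 4.12 (cv2) and the standard library are available. Lean on these libraries where they do the work, as an engineer would, in place of code of your own. Each camera call takes 0.05 s, during which the arm holds its last target. There are 200 camera calls.

## Working session

There is one attempt and no reset: what is moved stays moved. The work goes in short steps, Python scripts to look and compute and a tool call to move; the robot and the scene stay as the last step left them, time stands still between calls to the robot, and variables do not carry over. Pictures are saved under pics/ and viewed, at most 10 in all, crops included, and the job is handed in when it is done.

Besides the shell and the picture viewer there is one more tool, called after "Emit:" as name(argument=value, ...) on one line, values as JSON. arm_command: Moves the arm, as the interface text tells. Its arguments: {"type":"object","properties":{"delta_rot":{"type":"array","items":{"type":"array","items":{"type":"number"}}},"delta_pos":{"type":"array","items":{"type":"array","items":{"type":"number"}}},"gripper":{"type":"array","items":{"type":"number"}},"grip_force":{"type":"number"}},"required":["delta_rot","delta_pos","gripper"]}

```bash
mkdir -p pics; ls; python3 - <<'E'
from rig import status, viewer
import cv2, numpy as np
o=status.get_obs(); print({k:np.round(v,4).tolist() for k,v in o.items()})
for n in ("scene","side"):
    c=viewer.camera(n); cv2.imwrite(f"pics/{n}0.png",c["pixels"]); print(n,c["fx"],c["cx"],c["k1"],np.round(c["pose"],3).tolist())
E
```

```text
pics
{'time': 0.0, 'q': [1.0155, 0.5284, 1.4339, -0.0, 1.1814, -0.1785], 'joint_velocities': [0.0006, 0.0003, 0.0003, -0.0005, -0.0001, 0.0008], 'joint_torque': [-0.0007, -44.0036, -17.6593, 0.0633, 0.0583, -0.0002], 'position': [0.2295, 0.5804, 0.1845], 'tool_rot': [0.1873, 0.9823, -0.001, -0.0004], 'ft_force': [-0.0593, 0.4731, -0.2525], 'moment': [-0.0369, -0.031, 0.0087], 'grip_force': 0.0, 'grip_width': 0.0869}
scene 563.515651259221 311.6623545557367 -0.07268466706547234 [[-0.656, 0.637, -0.405, 0.994], [0.755, 0.557, -0.346, 0.37], [0.005, -0.533, -0.846, 1.042], [0.0, 0.0, 0.0, 1.0]]
side 534.5007558289077 312.22157812749055 -0.06759472550391972 [[0.955, -0.178, 0.239, 0.229], [-0.298, -0.528, 0.795, -0.954], [-0.015, -0.83, -0.557, 0.758], [0.0, 0.0, 0.0, 1.0]]
```

View pics/scene0.png

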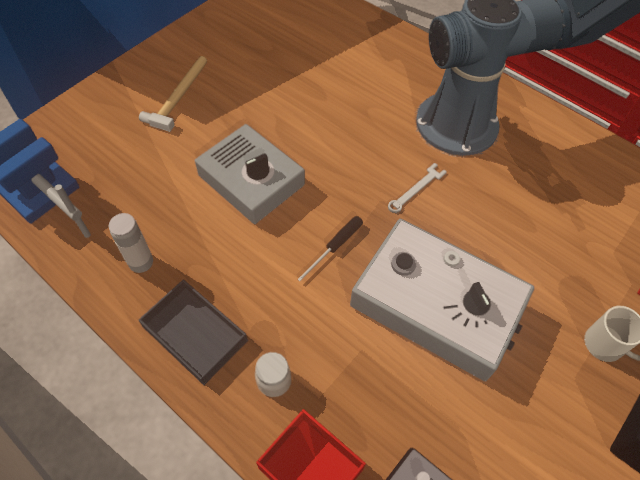

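View pics/side0.png

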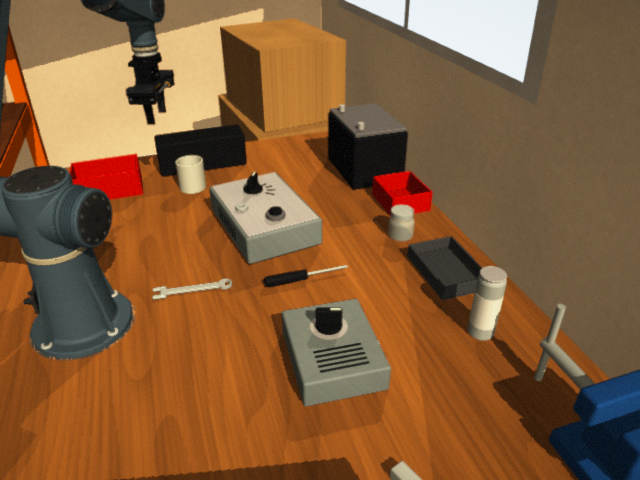

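The scene view shows the charger, with its button at about (403,262), dial at (477,300) and bearing at (452,257). The vent box dial is at (258,167). I'll turn these pixels into positions.

```bash
cat > h.py <<'E'
import numpy as np, cv2
from rig import status, viewer
from scipy.spatial.transform import Rotation as R
def shot(n):
    o=status.get_obs(); c=viewer.camera(n)
    if n=="wrist":
        T=np.eye(4);T[:3,:3]=R.from_quat(o["tool_rot"]).as_matrix();T[:3,3]=o["position"];c["pose"]=T@c["mount"]
    return c
def KD(c): return np.array([[c["fx"],0,c["cx"]],[0,c["fy"],c["cy"]],[0,0,1.]]),np.array([c["k1"],0,0,0.])
def ray(c,uv,z):
    K,D=KD(c); p=cv2.undistortPoints(np.array(uv,float).reshape(-1,1,2),K,D)[:,0]
    d=np.c_[p,np.ones(len(p))]@c["pose"][:3,:3].T; t=c["pose"][:3,3]
    return t+d*((z-t[2])/d[:,2])[:,None]
def proj(c,X):
    K,D=KD(c);W=np.linalg.inv(c["pose"]);r=cv2.Rodrigues(W[:3,:3])[0]
    return cv2.projectPoints(np.array(X,float).reshape(-1,1,3),r,W[:3,3],K,D)[0][:,0]
E
python3 - <<'E'
from h import *
np.set_printoptions(precision=4,suppress=True)
c=shot("scene");print(ray(c,[(403,262)],.107),ray(c,[(480,290),(487,300)],.128),"corners",ray(c,[(400,222),(532,290),(353,294)],.085),"bearing",ray(c,[(452,257)],.095))
print("vent",ray(c,[(258,160)],.103))
c=shot("side");print(ray(c,[(275,213)],.107),ray(c,[(254,174)],.128))
c=shot("wrist");print(c["fx"],np.round(c["mount"],3).tolist())
print("wristproj of charger", proj(c,[[.45,.15,.1]]))
E
```

```text
[[0.4762 0.158  0.107 ]] [[0.4426 0.304  0.128 ]
 [0.4515 0.3246 0.128 ]] corners [[0.3918 0.0929 0.085 ]
 [0.3504 0.3777 0.085 ]
 [0.5826 0.1226 0.085 ]] bearing [[0.3973 0.2212 0.095 ]]
vent [[ 0.4749 -0.2275  0.103 ]]
[[0.4641 0.1341 0.107 ]] [[0.453  0.3153 0.128 ]]
352.69525989879406 [[-0.001, -0.969, -0.248, 0.067], [1.0, -0.001, 0.0, 0.0], [-0.001, -0.248, 0.969, -0.199], [0.0, 0.0, 0.0, 1.0]]
wristproj of charger [[ 28.2235 556.9223]]
```

Emit:
arm_command(delta_rot=[[0,0,0],[0,0,0],[0,0,0],[0,0,0],[0,0,0],[0,0,0],[0,0,0],[0,0,0],[0,0,0],[0,0,0],[0,0,0],[0,0,0]], delta_pos=[[-0.032,-0.021,-0.035],[-0.064,-0.042,-0.035],[-0.096,-0.063,-0.035],[-0.128,-0.084,-0.035],[-0.16,-0.105,-0.035],[-0.192,-0.126,-0.035],[-0.224,-0.147,-0.035],[-0.256,-0.168,-0.035],[-0.288,-0.189,-0.035],[-0.319,-0.207,-0.035],[-0.319,-0.207,-0.035],[-0.319,-0.207,-0.035]], gripper=[-1,-1,-1,-1,-1,-1,-1,-1,-1,-1,-1,-1])

```text
time: 1.25
position: [0.4516, 0.2698, 0.2204]
tool_rot: [0.189, 0.982, 0.0, -0.0]
ft_force: [-0.2, 0.3, 0.2]
grip_width: 0.0869
grip_force: 0.0
```

```bash
python3 - <<'E'
from h import *
o=status.get_obs();print(o["time"],o["position"],o["tool_rot"],o["q"])
c=shot("wrist");cv2.imwrite("pics/w1.png",c["pixels"])
E
```

```text
1.25 [0.45161023 0.26978949 0.22042553] [ 1.89394560e-01  9.81901057e-01  1.22640275e-04 -2.54468274e-05] [ 3.25741816e-01  3.51560183e-01  1.63713337e+00  2.60893577e-04
  1.15282229e+00 -8.64069378e-01]
```

View pics/w1.png

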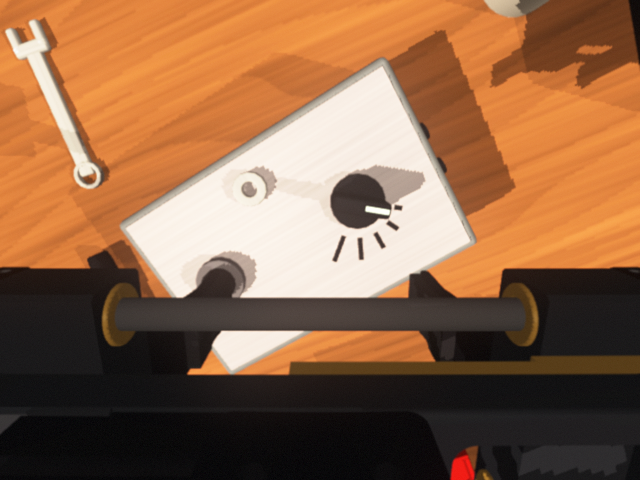

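The wrist view shows the dial disc near (357,201), with the white pointer from (367,209) to (390,212) at bar one (398,208). The bars run clockwise to bar five at (339,248). The bearing is at (250,188), the button at (221,275), and the panel corners at (383,59), (474,241), (232,371) and (121,227).

```bash
python3 - <<'E'
from h import *
np.set_printoptions(precision=4,suppress=True)
c=shot("wrist")
cor=ray(c,[(383,59),(474,241),(232,371),(121,227)],.085)[:,:2];print("corners",cor,"sides",np.linalg.norm(cor-np.roll(cor,-1,0),axis=1),"mean",cor.mean(0))
# near-left, far-left, far-right, near-right
yv=(cor[0]+cor[1]-cor[2]-cor[3]);xv=cor[1]+cor[2]-cor[0]-cor[3]
print("yaw",np.degrees([np.arctan2(-yv[0],yv[1]),np.arctan2(xv[1],xv[0])]))
yaw=np.arctan2(-yv[0],yv[1]);m=cor.mean(0);u=np.array([-np.sin(yaw),np.cos(yaw)]);v=np.array([np.cos(yaw),np.sin(yaw)])
bars=ray(c,[(398,208),(392,226),(379,240),(361,248),(339,248)],.085)[:,:2]
disc=ray(c,[(357,201)],.093)[0,:2]
p=ray(c,[(367,209),(390,212)],.128)[:,:2]
print("disc",disc,"pointer",p,np.degrees(np.arctan2(*(p[1]-p[0])[::-1])),np.degrees(np.arctan2(*(p[1]-disc)[::-1])))
for a in (disc,): print("bars",np.degrees(np.arctan2((bars-a)[:,1],(bars-a)[:,0])),np.linalg.norm(bars-a,axis=1))
b=ray(c,[(221,275)],.107)[0,:2];print("button",b,"dist",np.linalg.norm(b-disc))
for n,q in dict(disc=disc,button=b,bearing=ray(c,[(250,188)],.095)[0,:2]).items(): print(n,"in box",(q-m)@v,(q-m)@u)
im=cv2.resize(c["pixels"][150:270,310:430],(720,720)[:2] if 0 else (600,600),interpolation=cv2.INTER_CUBIC);cv2.imwrite("pics/w1c.png",im)
im=cv2.resize(c["pixels"][240:310,180:270],(600,466),interpolation=cv2.INTER_CUBIC);cv2.imwrite("pics/w1b.png",im)
E
```

```text
corners [[0.3376 0.3755]
 [0.5247 0.4046]
 [0.5681 0.122 ]
 [0.3838 0.09  ]] sides [0.1894 0.2859 0.1871 0.2892] mean [0.4535 0.2481]
yaw [8.9731 9.3466]
disc [0.4438 0.3113] pointer [[0.4473 0.315 ]
 [0.4568 0.332 ]] 60.76785387695561 57.902611364789514
bars [ 57.2373  32.5688   8.9208 -14.5782 -40.0148] [0.041  0.0436 0.0458 0.0479 0.05  ]
button [0.4595 0.1679] dist 0.1441876955601791
disc in box 0.0002521563651439202 0.06394095578294096
button in box -0.006653994233391848 -0.08008125304217474
bearing in box -0.060605266889138185 -0.01442608719080824
```

View pics/w1c.png

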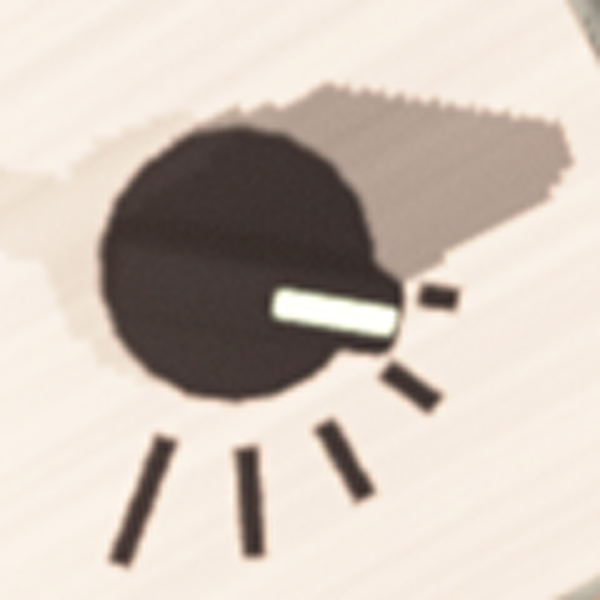

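The dial is at bar one. Its axis is at (0.4438, 0.312), matching the box model to about 1 mm, and the box yaw is about 9.15°. The grip angle is 59.2° in world axes, so I'll turn the tool by −81° above the dial.

Emit:
arm_command(delta_rot=[[0,0,-7],[0,0,-14],[0,0,-21],[0,0,-28],[0,0,-35],[0,0,-42],[0,0,-49],[0,0,-56],[0,0,-63],[0,0,-70],[0,0,-77],[0,0,-81]], delta_pos=[[0.002,0.003,0.006],[0.004,0.006,0.012],[0.006,0.009,0.018],[0.008,0.012,0.024],[0.01,0.015,0.03],[0.012,0.018,0.036],[0.014,0.022,0.042],[0.016,0.025,0.048],[0.018,0.028,0.054],[0.02,0.031,0.06],[0.023,0.036,0.066],[0.023,0.036,0.07]], gripper=[-1,-1,-1,-1,-1,-1,-1,-1,-1,-1,-1,-1], grip_force=45)

```text
time: 2.35
position: [0.4404, 0.3154, 0.1499]
tool_rot: [-0.499, 0.866, 0.0, -0.0]
ft_force: [0.6, 0.4, -0.5]
grip_width: 0.0869
grip_force: 0.0
```

```bash
python3 - <<'E'
from h import *
np.set_printoptions(precision=4,suppress=True)
o=status.get_obs();M=R.from_quat(o["tool_rot"]).as_matrix();print(o["position"],np.degrees(np.arctan2(M[1,0],M[0,0])),o["q"])
print("to dial in tool",M.T@(np.array([.4438,.312,.097])-o["position"]))
c=shot("wrist");cv2.imwrite("pics/w2.png",c["pixels"])
E
```

```text
[0.4404 0.3154 0.1499] -120.08616155014433 [ 0.4147  0.463   1.6791  0.0008  1.0002 -2.2022]
to dial in tool [ 0.0012 -0.0047  0.0529]
```

View pics/w2.png

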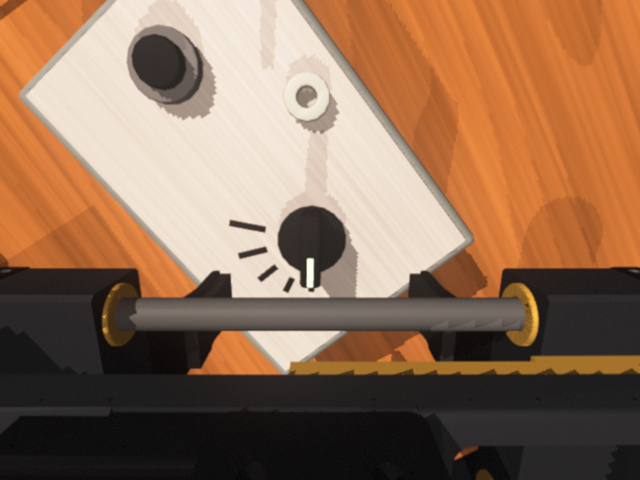

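The pointer, from (310,258) to (311,288), lies vertical in the picture, so the tool is aligned with the bar. The disc centre is about (312,238), and the button top is in clear view at about (158,61).

```bash
python3 - <<'E'
from h import *
np.set_printoptions(precision=4,suppress=True)
c=shot("wrist");o=status.get_obs();M=R.from_quat(o["tool_rot"]).as_matrix()
P=np.r_[ray(c,[(312,239)],.093),ray(c,[(310,258),(311,288)],.128),ray(c,[(158,61)],.107),ray(c,[(306,96)],.095)]
print(P,"\ntool\n",(P-o["position"])@M, c["cx"], np.linalg.norm(P[3,:2]-P[0,:2]))
E
```

```text
[[0.4443 0.3091 0.093 ]
 [0.4469 0.3123 0.128 ]
 [0.4569 0.3307 0.128 ]
 [0.4676 0.1584 0.107 ]
 [0.3973 0.2211 0.095 ]] 
tool
 [[ 0.0026 -0.0064  0.0567]
 [-0.0015 -0.0069  0.0217]
 [-0.0224 -0.0063  0.0216]
 [ 0.1207 -0.1027  0.0427]
 [ 0.1022 -0.0104  0.0548]] 319.7196210731911 0.1524478016096613
```

Emit:
arm_command(delta_rot=[[0,0,0],[0,0,0],[0,0,0],[0,0,0],[0,0,0],[0,0,0],[0,0,0],[0,0,0],[0,0,0],[0,0,0],[0,0,0],[0,0,0]], delta_pos=[[0.001,-0.006,0.005],[0.001,-0.006,0.02],[0.001,-0.006,0.035],[0.001,-0.006,0.048],[0.001,-0.006,0.053],[0.001,-0.006,0.053],[0.001,-0.006,0.053],[0.001,-0.006,0.053],[0.001,-0.006,0.053],[0.001,-0.006,0.053],[0.001,-0.006,0.053],[0.001,-0.006,0.053]], gripper=[-1,-1,-1,-1,-1,1,1,1,1,1,1,1], grip_force=45)

```text
time: 3.45
position: [0.4471, 0.3094, 0.0979]
tool_rot: [-0.496, 0.869, -0.0, 0.0]
ft_force: [-0.1, 0.2, 0.2]
grip_width: 0.0484
grip_force: 0.0
```

Emit:
arm_command(delta_rot=[[0,0,0],[0,0,0],[0,0,0],[0,0,0],[0,0,0],[0,0,0],[0,0,0],[0,0,0],[0,0,0],[0,0,0]], delta_pos=[[0,0,0],[0,0,0],[0,0,0],[0,0,0],[0,0,0],[0,0,0],[0,0,0],[0,0,0],[0,0,0],[0,0,0]], gripper=[1,1,1,1,1,1,1,1,1,1])

```text
time: 4.28
position: [0.4469, 0.3093, 0.0974]
tool_rot: [-0.496, 0.869, -0.0, -0.0]
ft_force: [0.1, 0.3, -0.0]
grip_width: 0.0004
grip_force: 0.0
```

```bash
python3 - <<'E'
from h import *
np.set_printoptions(precision=4,suppress=True)
o=status.get_obs();M=R.from_quat(o["tool_rot"]).as_matrix();print(o["position"],np.degrees(np.arctan2(M[1,0],M[0,0])),o["ft_force"],o["moment"],o["grip_force"],o["grip_width"])
print("to dial",M.T@(np.array([.4445,.311,.097])-o["position"]))
E
```

```text
[0.4469 0.3093 0.0974] -120.58972793621899 [ 0.0997  0.3098 -0.0189] [ 0.0705  0.0441 -0.0272] 0.0 0.000403204337244308
to dial [-0.0002  0.0029  0.0004]
```

```bash
python3 - <<'E'
from h import *
w=shot("wrist")["pixels"];s=shot("side");u=s["pixels"][110:260,150:350];
sc=shot("scene")["pixels"][200:380,340:560]
u=cv2.resize(u,(400,300),interpolation=cv2.INTER_CUBIC);sc=cv2.resize(sc,(400,300),interpolation=cv2.INTER_CUBIC)
a=np.hstack([u,sc]);b=cv2.resize(w,(400,300));cv2.imwrite("pics/m3.png",np.vstack([a,np.hstack([b,np.zeros_like(b)])]))
E
```

```text
(no output)
```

View pics/m3.png

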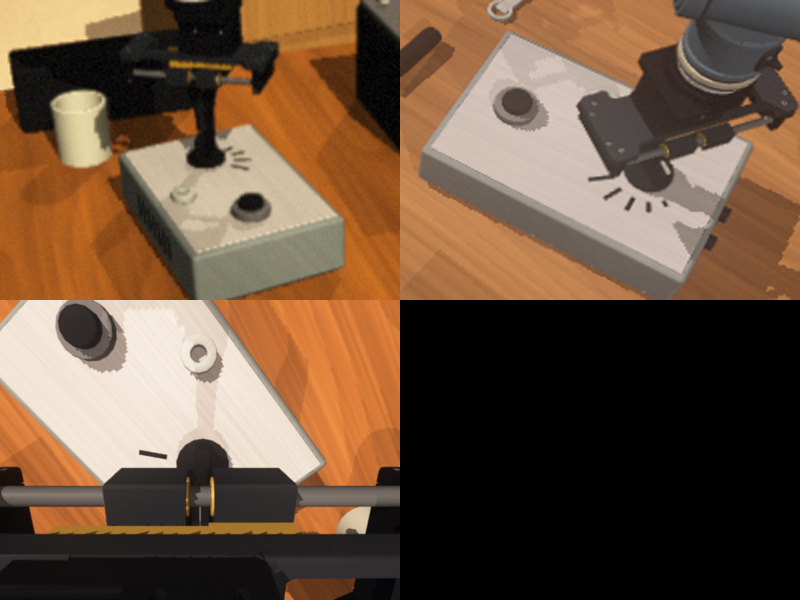

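```bash
python3 - <<'E'
from h import *
o=status.get_obs();p=np.array(o["position"]);out=[]
a=np.radians(59.4);e=np.array([np.cos(a),np.sin(a),0]);n=np.array([-np.sin(a),np.cos(a),0])
d=np.array([.445,.3105,0])
for nme in("side","scene"):
    c=shot(nme);q=proj(c,[p])[0].astype(int);x0,y0=q[0]-50,q[1]-90
    im=cv2.resize(c["pixels"][y0:y0+150,x0:x0+100],(400,600),interpolation=cv2.INTER_CUBIC)
    def L(X,col):
        P=((proj(c,X)-[x0,y0]+.5)*4-.5).astype(int);cv2.polylines(im,[P.reshape(-1,1,2)],False,col,1)
    L([p,p+[0,0,.07]],(0,255,0))
    L([d+[0,0,.127]+s*e*.025+t*n*.007 for s,t in((1,1),(1,-1),(-1,-1),(-1,1),(1,1))],(0,0,255))
    L([d+[0,0,.085]+.026*(np.cos(t)*e+np.sin(t)*n) for t in np.linspace(0,6.29,40)],(255,255,0))
    out.append(im)
cv2.imwrite("pics/m4.png",np.hstack(out))
E
```

```text
(no output)
```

View pics/m4.png

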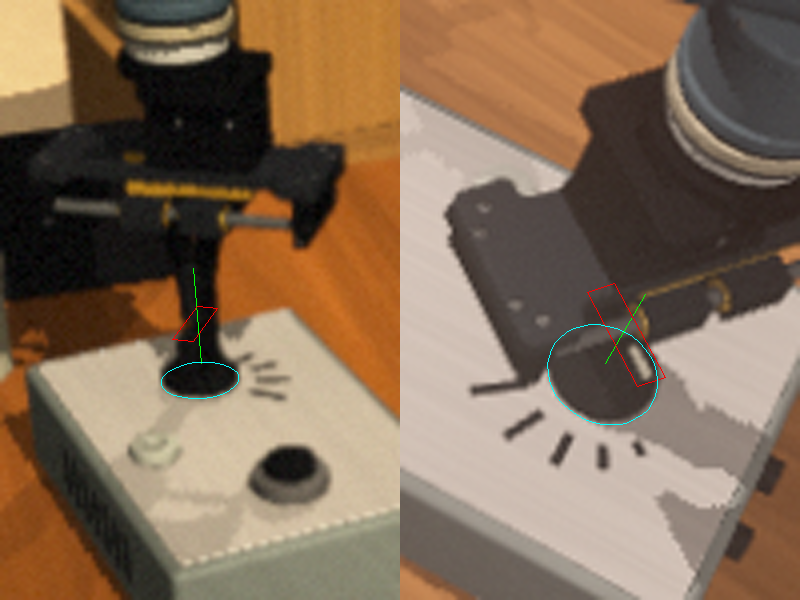

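The dial model overlay fits both views, and the pointer still rests at bar one. The opening reads 0, though, which should not happen with the bar between the pads. I'll test with a small turn, well under half a click, and read the moment.

Emit:
arm_command(delta_rot=[[0,0,3],[0,0,6],[0,0,8],[0,0,8]], delta_pos=[[0,0,0],[0,0,0],[0,0,0],[0,0,0]], gripper=[1,1,1,1])

```text
time: 4.87
position: [0.4469, 0.3093, 0.0974]
tool_rot: [-0.433, 0.901, 0.0, -0.0]
ft_force: [0.8, -0.2, -0.3]
grip_width: 0.0009
grip_force: 0.0
```

```bash
python3 - <<'E'
from h import *
o=status.get_obs();print({k:np.round(v,4).tolist() for k,v in o.items()})
c=shot("scene");s=shot("side");w=shot("wrist")
q=proj(c,[o["position"]])[0].astype(int);a=cv2.resize(c["pixels"][q[1]-60:q[1]+40,q[0]-50:q[0]+50],(400,400),interpolation=cv2.INTER_CUBIC)
q=proj(s,[o["position"]])[0].astype(int);b=cv2.resize(s["pixels"][q[1]-60:q[1]+40,q[0]-50:q[0]+50],(400,400),interpolation=cv2.INTER_CUBIC)
b=cv2.convertScaleAbs(b,alpha=3);a=cv2.convertScaleAbs(a,alpha=2.5)
w=cv2.convertScaleAbs(w["pixels"][200:350,200:440],alpha=3);w=cv2.resize(w,(320,200))
z=np.zeros((200,800,3),np.uint8);z[:,:320]=w
cv2.imwrite("pics/m5.png",np.vstack([np.hstack([a,b]),z]))
E
```

```text
{'time': 4.8667, 'q': [0.3997, 0.5421, 1.7211, 0.0, 0.8784, -2.0678], 'joint_velocities': [0.0009, -0.001, -0.0004, -0.0005, -0.0001, -0.0506], 'joint_torque': [-0.0009, -39.6293, -12.6709, -0.0475, 0.0518, 0.2136], 'position': [0.4469, 0.3093, 0.0974], 'tool_rot': [-0.4335, 0.9012, 0.0, -0.0], 'ft_force': [0.7965, -0.1672, -0.3203], 'moment': [0.0396, 0.0705, -0.0031], 'grip_force': 0.0, 'grip_width': 0.0009}
```

View pics/m5.png

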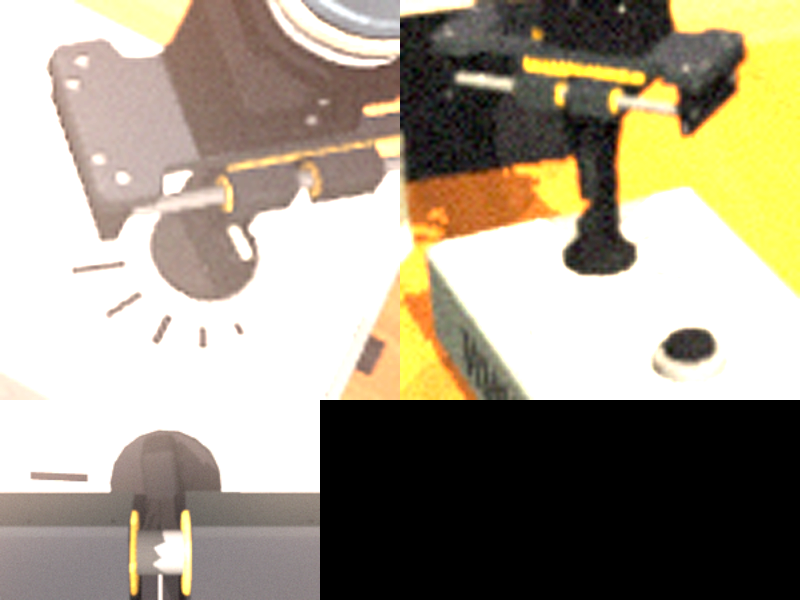

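The wrist view shows the bar and its white line between the fingers. The pointer followed the turn by about 7° and joint 6 carries 0.21 N m, so the bar is gripped and the opening and force readings can't be trusted. I'll carry on to bar four, another 68°.

Emit:
arm_command(delta_rot=[[0,0,6],[0,0,12],[0,0,18],[0,0,24],[0,0,30],[0,0,36],[0,0,42],[0,0,48],[0,0,54],[0,0,60],[0,0,66],[0,0,68]], delta_pos=[[0,0,0],[0,0,0],[0,0,0],[0,0,0],[0,0,0],[0,0,0],[0,0,0],[0,0,0],[0,0,0],[0,0,0],[0,0,0],[0,0,0]], gripper=[1,1,1,1,1,1,1,1,1,1,1,1])

```text
time: 6.02
position: [0.4469, 0.3094, 0.0975]
tool_rot: [0.146, 0.989, 0.0, 0.0]
ft_force: [-0.6, -0.8, -0.2]
grip_width: 0.0006
grip_force: 0.0
```

Emit:
arm_command(delta_rot=[[0,0,0],[0,0,0],[0,0,0]], delta_pos=[[0,0,0],[0,0,0],[0,0,0]], gripper=[1,1,1])

```text
time: 6.27
position: [0.4469, 0.3093, 0.0975]
tool_rot: [0.144, 0.99, -0.0, 0.0]
ft_force: [0.8, -0.2, 0.8]
grip_width: 0.0005
grip_force: 0.0
```

```bash
python3 - <<'E'
from h import *
o=status.get_obs();M=R.from_quat(o["tool_rot"]).as_matrix();print(o["time"],o["position"],np.degrees(np.arctan2(M[1,0],M[0,0])),o["q"],o["joint_torque"][5],o["moment"],o["ft_force"],o["grip_width"])
E
```

```text
6.2667 [0.44691006 0.30931244 0.09746311] 163.47705396282956 [ 3.99753270e-01  5.42107098e-01  1.72104086e+00 -3.06031060e-05
  8.78422020e-01 -8.82643711e-01] -0.003930662496713921 [ 0.01877419 -0.05626088  0.01934497] [ 0.78745193 -0.18657414  0.84094411] 0.0004726345663490353
```

Emit:
arm_command(delta_rot=[[0,0,0],[0,0,0],[0,0,0],[0,0,0],[0,0,0],[0,0,0],[0,0,0],[0,0,0],[0,0,0],[0,0,0],[0,0,0],[0,0,0]], delta_pos=[[0,0,0],[0,0,0],[0,0,0],[0,0,0],[0,0,0],[0,0,0],[0,0,-0.01],[0,0,-0.03],[0,0,-0.05],[0,0,-0.07],[0,0,-0.09],[0,0,-0.1]], gripper=[-1,-1,-1,-1,-1,-1,-1,-1,-1,-1,-1,-1])

```text
time: 7.27
position: [0.4482, 0.31, 0.2006]
tool_rot: [0.144, 0.99, 0.001, 0.002]
ft_force: [-0.2, 0.7, 0.2]
grip_width: 0.0722
grip_force: 0.0
```

```bash
python3 - <<'E'
from h import *
o=status.get_obs();M=R.from_quat(o["tool_rot"]).as_matrix();print(o["position"],o["grip_width"],np.degrees(np.arctan2(M[1,0],M[0,0])))
print("to button in tool",M.T@(np.array([.4676,.159,.107])-o["position"]))
c=shot("wrist");cv2.imwrite("pics/w6.png",c["pixels"])
E
```

```text
[0.44823865 0.30995806 0.20064578] 0.07224082206318529 163.41861241947595
to button in tool [-0.06128644 -0.13944569  0.09344304]
```

View pics/w6.png

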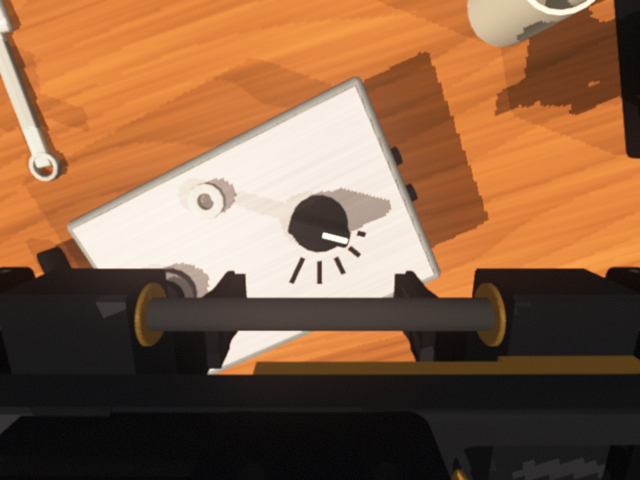

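The pointer, from (323,237) to (348,243), is still at bar one, next to the bar mark at (361,234). The fingers closed above the grip without touching it, so the opening reading was right and my reading of the last pictures was wrong. In the wrist view the fingertip edges at (245,272) and (397,272) suggest the tips end 30–40 mm short of the stated TCP. I'll measure this numerically from the side view.

```bash
python3 - <<'E'
from h import *
np.set_printoptions(precision=0,suppress=True,linewidth=200)
S=np.arange(-.01,.071,.005)
def prof(c,img,p,M,w):
    for sg in(1,-1):
        X=[p+M@np.array([0,sg*(w/2+.007),-s]) for s in S]
        P=proj(c,X);v=cv2.remap(img.max(2).astype(np.float32),P[:,0].astype(np.float32)[None],P[:,1].astype(np.float32)[None],cv2.INTER_LINEAR)[0]
        print(sg,v,P[2])
c=shot("side");print("S mm",S*1000)
img0=cv2.imread("pics/side0.png");M0=R.from_quat([.1873,.9823,-.001,-.0004]).as_matrix()
print("start side");prof(c,img0,np.array([.2295,.5804,.1845]),M0,.0869)
o=status.get_obs();M=R.from_quat(o["tool_rot"]).as_matrix()
for n in("side","scene"): print("now",n);c=shot(n);prof(c,c["pixels"],np.array(o["position"]),M,o["grip_width"])
c=shot("wrist");print("wrist rows of tips s=0,20,30,40:",[proj(c,[np.array(o["position"])+M@np.array([.0095,y,-s]) for y in(.036,-.036)]).ravel() for s in(0,.02,.03,.04)])
E
```

```text
S mm [-10.  -5.   0.   5.  10.  15.  20.  25.  30.  35.  40.  45.  50.  55.  60.  65.  70.]
start side
1 [238. 237. 237. 237. 237. 238. 238. 238. 228. 136.  37.  32.  27.  28.  19.  21.  15.] [164. 123.]
-1 [218. 236. 238. 238. 239. 238. 238. 239. 236. 182.  38.  10.  12.  11.  15.  12.  12.] [153. 136.]
now side
1 [170. 123.  63.  43.  26.  25.  25.  25.  36.  17.  14.   8.  14.  12.  13.  18.  15.] [252. 143.]
-1 [172. 168. 170. 172. 176. 175. 176. 179. 178. 128.  23.  12.  15.  10.  15.  14.   9.] [249. 158.]
now scene
1 [202. 204. 201. 201. 203. 203. 197. 159. 129.  74.  64.  60.  61.  65.  64.  64.  70.] [511. 296.]
-1 [206. 189. 146. 169. 174. 167. 135.  87.  66.  65.  64.  64.  62.  60.  61.  62. 102.] [474. 255.]
wrist rows of tips s=0,20,30,40: [array([384., 254., 260., 255.]), array([390., 265., 253., 265.]), array([394., 271., 250., 271.]), array([398., 278., 246., 278.])]
```

All views agree: the fingertips end about 35 mm short of the reported TCP, so I'll work with that offset. I'll turn back to the bar's angle with the true tip at about 0.15 m.

Emit:
arm_command(delta_rot=[[0,0,-7],[0,0,-14],[0,0,-21],[0,0,-28],[0,0,-35],[0,0,-42],[0,0,-49],[0,0,-56],[0,0,-63],[0,0,-70],[0,0,-75.5],[0,0,-75.5]], delta_pos=[[0.003,0.001,0.008],[0.003,0.001,0.016],[0.003,0.001,0.024],[0.003,0.001,0.032],[0.003,0.001,0.04],[0.003,0.001,0.048],[0.003,0.001,0.056],[0.003,0.001,0.064],[0.003,0.001,0.072],[0.003,0.001,0.08],[0.003,0.001,0.082],[0.003,0.001,0.082]], gripper=[-1,-1,-1,-1,-1,-1,-1,-1,-1,-1,-1,-1])

```text
time: 8.52
position: [0.4426, 0.3103, 0.1132]
tool_rot: [-0.492, 0.87, 0.0, -0.003]
ft_force: [0.6, 0.3, 0.1]
grip_width: 0.0874
grip_force: 0.0
```

```bash
python3 - <<'E'
from h import *
np.set_printoptions(precision=4,suppress=True)
o=status.get_obs();M=R.from_quat(o["tool_rot"]).as_matrix();p=np.array(o["position"]);print(p,np.degrees(np.arctan2(M[1,0],M[0,0])))
print("to dial",M.T@(np.array([.4447,.311,.064])-p))
c=shot("wrist")
# white pointer: rectify z=.127 plane patch around dial, 0.25mm/px, tool axes; bright thin line on dark
g=np.arange(-.05,.05,.0005);A,B=np.meshgrid(g,g)
X=np.array([.4447,.311,.127])+A[...,None]*M[:,0]+B[...,None]*M[:,1]
P=proj(c,X.reshape(-1,3)).astype(np.float32).reshape(*A.shape,2)
im=cv2.remap(c["pixels"],P[...,0],P[...,1],cv2.INTER_LINEAR)
m=((im.min(2)>190)&(np.hypot(A,B)<.03)).astype(np.uint8)
n,l,st,ce=cv2.connectedComponentsWithStats(m)
for i in range(1,n):
    if st[i,4]>40:
        pts=np.argwhere(l==i)[:,::-1].astype(np.float32);r=cv2.fitLine(pts,cv2.DIST_L2,0,.01,.01).ravel()
        print(st[i]*.0005e0, "centre tool(mm from dial guess)",(ce[i]*.5-50),"ang",np.degrees(np.arctan2(r[1],r[0])))
E
```

```text
[0.4426 0.3103 0.1132] -121.00416220168304
to dial [-0.0018 -0.0016  0.0491]
[0.039  0.02   0.0315 0.021  0.4305] centre tool(mm from dial guess) [  0.1847 -22.9338] ang -20.965431
[0.0385 0.047  0.008  0.004  0.0595] centre tool(mm from dial guess) [-7.7017 -1.3235] ang 1.2790965
[0.045  0.07   0.0275 0.01   0.107 ] centre tool(mm from dial guess) [10.4813 26.0187] ang -20.760683
```

Emit:
arm_command(delta_rot=[[0,0,0],[0,0,0],[0,0,0],[0,0,0],[0,0,0],[0,0,0],[0,0,0],[0,0,0],[0,0,0],[0,0,0],[0,0,0],[0,0,0]], delta_pos=[[-0.002,-0.002,0.005],[-0.002,-0.002,0.015],[-0.002,-0.002,0.025],[-0.002,-0.002,0.035],[-0.002,-0.002,0.043],[-0.002,-0.002,0.048],[-0.002,-0.002,0.048],[-0.002,-0.002,0.048],[-0.002,-0.002,0.048],[-0.002,-0.002,0.048],[-0.002,-0.002,0.048],[-0.002,-0.002,0.048]], gripper=[-1,-1,-1,-1,-1,-1,1,1,1,1,1,1])

```text
time: 9.57
position: [0.4473, 0.3119, 0.0679]
tool_rot: [-0.492, 0.871, -0.0, 0.0]
ft_force: [-0.4, -0.7, 0.3]
grip_width: 0.0549
grip_force: 0.0
```

Emit:
arm_command(delta_rot=[[0,0,0],[0,0,0],[0,0,0],[0,0,0],[0,0,0],[0,0,0],[0,0,0],[0,0,0],[0,0,0],[0,0,0]], delta_pos=[[0,0,0],[0,0,0],[0,0,0],[0,0,0],[0,0,0],[0,0,0],[0,0,0],[0,0,0],[0,0,0],[0,0,0]], gripper=[1,1,1,1,1,1,1,1,1,1])

```text
time: 10.4
position: [0.446, 0.3123, 0.0674]
tool_rot: [-0.492, 0.871, 0.001, -0.001]
ft_force: [-3.7, 4.0, 2.0]
grip_width: 0.0138
grip_force: 45.0
```

The bar is gripped now: 13.8 mm opening at 45 N. I'll turn it 75° clockwise.

Emit:
arm_command(delta_rot=[[0,0,6.5],[0,0,13],[0,0,19.5],[0,0,26],[0,0,32.5],[0,0,39],[0,0,45.5],[0,0,52],[0,0,58.5],[0,0,65],[0,0,71],[0,0,75.5]], delta_pos=[[0,0,0],[0,0,0],[0,0,0],[0,0,0],[0,0,0],[0,0,0],[0,0,0],[0,0,0],[0,0,0],[0,0,0],[0,0,0],[0,0,0]], gripper=[1,1,1,1,1,1,1,1,1,1,1,1])

```text
time: 11.4
position: [0.447, 0.3098, 0.0674]
tool_rot: [0.146, 0.989, -0.002, -0.0]
ft_force: [0.1, -4.3, 3.4]
grip_width: 0.0136
grip_force: 45.0
```

Emit:
arm_command(delta_rot=[[0,0,0],[0,0,0],[0,0,0]], delta_pos=[[0,0,0],[0,0,0],[0,0,0]], gripper=[1,1,1])

```text
time: 11.65
position: [0.447, 0.3098, 0.0674]
tool_rot: [0.142, 0.99, -0.002, -0.0]
ft_force: [-0.4, -6.1, 2.6]
grip_width: 0.0137
grip_force: 45.0
```

```bash
python3 - <<'E'
from h import *
o=status.get_obs();M=R.from_quat(o["tool_rot"]).as_matrix();print(o["time"],o["position"],np.degrees(np.arctan2(M[1,0],M[0,0])),o["joint_torque"][5],o["moment"],o["ft_force"],o["grip_width"])
E
```

```text
11.65 [0.44699449 0.30980023 0.06744794] 163.61898263316 0.008825734548736364 [-0.92621308  0.07759319 -0.00314827] [-0.437405   -6.06338479  2.60103494] 0.013689984828434733
```

Emit:
arm_command(delta_rot=[[0,0,0],[0,0,0],[0,0,0],[0,0,0],[0,0,0],[0,0,0],[0,0,0],[0,0,0],[0,0,0],[0,0,0],[0,0,0],[0,0,0]], delta_pos=[[0,0,0],[0,0,0],[0,0,0],[0,0,0],[0,0,0],[0,0,0],[0,0,-0.01],[0,0,-0.03],[0,0,-0.06],[0,0,-0.09],[0,0,-0.11],[0,0,-0.12]], gripper=[-1,-1,-1,-1,-1,-1,-1,-1,-1,-1,-1,-1])

```text
time: 12.65
position: [0.4488, 0.3127, 0.1913]
tool_rot: [0.144, 0.99, 0.002, 0.003]
ft_force: [-0.4, -0.0, -0.8]
grip_width: 0.0834
grip_force: 0.0
```

Emit:
arm_command(delta_rot=[[0,0,0],[0,0,0],[0,0,0]], delta_pos=[[0,0,0],[0,0,0],[0,0,0]], gripper=[-1,-1,-1])

```text
time: 12.9
position: [0.4459, 0.3113, 0.1862]
tool_rot: [0.144, 0.99, -0.001, -0.001]
ft_force: [-0.3, -1.2, -0.9]
grip_width: 0.0864
grip_force: 0.0
```

```bash
python3 - <<'E'
from h import *
np.set_printoptions(precision=4,suppress=True)
o=status.get_obs();M=R.from_quat(o["tool_rot"]).as_matrix();print(o["position"],np.degrees(np.arctan2(M[1,0],M[0,0])))
print("to button",M.T@(np.array([.4677,.159,.107])-o["position"]))
c=shot("wrist");cv2.imwrite("pics/w7.png",c["pixels"])
E
```

```text
[0.4459 0.3113 0.1862] 163.41263315158884
to button [-0.0646 -0.1396  0.0793]
```

View pics/w7.png

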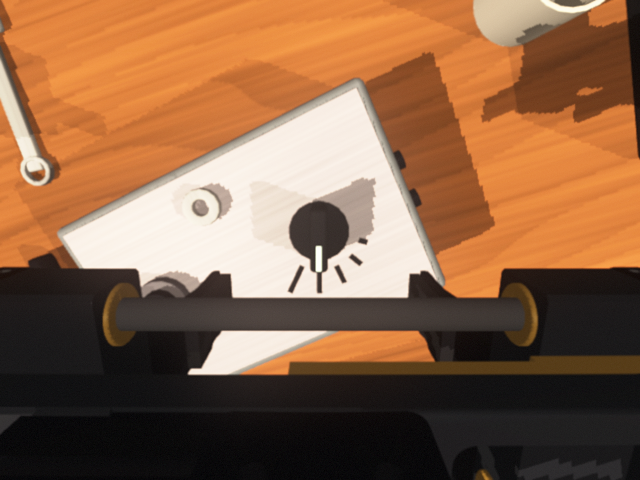

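The pointer, from (319,247) to (319,270), lies on bar four, the second bar from the left at (319,280). Next I'll shut the fingers and move over the button.

Emit:
arm_command(delta_rot=[[0,0,0],[0,0,0],[0,0,0],[0,0,0],[0,0,0],[0,0,0],[0,0,0],[0,0,0],[0,0,0],[0,0,0],[0,0,0],[0,0,0]], delta_pos=[[-0.011,-0.023,0],[-0.022,-0.046,0],[-0.033,-0.069,0],[-0.044,-0.092,0],[-0.055,-0.115,0],[-0.067,-0.139,0],[-0.067,-0.139,0],[-0.067,-0.139,0],[-0.067,-0.139,0],[-0.067,-0.139,0],[-0.067,-0.139,0],[-0.067,-0.139,0]], gripper=[1,1,1,1,1,1,1,1,1,1,1,1], grip_force=10)

```text
time: 13.95
position: [0.4712, 0.1603, 0.1873]
tool_rot: [0.143, 0.99, -0.0, -0.0]
ft_force: [0.0, 0.2, 0.7]
grip_width: 0.015
grip_force: 0.0
```

Emit:
arm_command(delta_rot=[[0,0,0],[0,0,0],[0,0,0],[0,0,0],[0,0,0],[0,0,0]], delta_pos=[[0,0,0.01],[0,0,0.02],[0,0,0.03],[0,0,0.03],[0,0,0.03],[0,0,0.03]], gripper=[1,1,1,1,1,1])

```text
time: 14.45
position: [0.4719, 0.1598, 0.1579]
tool_rot: [0.144, 0.99, 0.0, 0.0]
ft_force: [1.0, 1.0, -0.0]
grip_width: 0.0003
grip_force: 0.0
```

```bash
python3 - <<'E'
from h import *
np.set_printoptions(precision=4,suppress=True)
o=status.get_obs();M=R.from_quat(o["tool_rot"]).as_matrix();print(o["position"],o["ft_force"],o["grip_width"])
print("to button",M.T@(np.array([.470,.159,.107])-o["position"]))
# independent check: button top edge visible in scene/side? dark pixels back-projected onto z=.107
for n in("side","scene"):
    c=shot(n);g=np.arange(-.03,.03,.001);A,B=np.meshgrid(g,g)
    img0=cv2.imread(f"pics/{n}0.png");X=np.stack([.470+A,.159+B,0*A+.107],-1).reshape(-1,3)
    P=proj(c,X).astype(np.float32).reshape(*A.shape,2);v=cv2.remap(img0.max(2),P[...,0],P[...,1],cv2.INTER_LINEAR)
    m=(v<75).astype(np.uint8);k,l,st,ce=cv2.connectedComponentsWithStats(m);i=1+np.argmax(st[1:,4]);print(n,v.min(),st[i],"xy",.44+ce[i][0]*.001,.129+ce[i][1]*.001)
E
```

```text
[0.4719 0.1598 0.1579] [ 1.0326  0.9998 -0.0315] 0.00029476419091796323
to button [ 0.0016 -0.0013  0.0509]
side 11 [   9    0   34   36 1031] xy 0.4661348205625606 0.14520659553831233
scene 71 [35 21 14 24 78] xy 0.4836666666666667 0.1636923076923077
```

Emit:
arm_command(delta_rot=[[0,0,0],[0,0,0],[0,0,0],[0,0,0],[0,0,0]], delta_pos=[[0.002,-0.001,0.006],[0.002,-0.001,0.012],[0.002,-0.001,0.018],[0.002,-0.001,0.018],[0.002,-0.001,0.018]], gripper=[1,1,1,1,1])

```text
time: 14.97
position: [0.4689, 0.159, 0.1388]
tool_rot: [0.144, 0.99, -0.0, -0.001]
ft_force: [-0.1, 0.6, -0.4]
grip_width: 0.0003
grip_force: 0.0
```

Emit:
arm_command(delta_rot=[[0,0,0],[0,0,0],[0,0,0]], delta_pos=[[0,0,0.002],[0,0,0.003],[0,0,0.003]], gripper=[1,1,1])

```text
time: 15.22
position: [0.4694, 0.1591, 0.1363]
tool_rot: [0.144, 0.99, -0.0, -0.0]
ft_force: [-0.7, -0.7, -0.4]
grip_width: 0.0004
grip_force: 0.0
```

Emit:
arm_command(delta_rot=[[0,0,0],[0,0,0],[0,0,0]], delta_pos=[[0,0,0.002],[0,0,0.004],[0,0,0.004]], gripper=[1,1,1])

```text
time: 15.47
position: [0.4691, 0.1591, 0.1321]
tool_rot: [0.144, 0.99, -0.0, -0.0]
ft_force: [-0.2, 0.6, -0.9]
grip_width: 0.0006
grip_force: 0.0
```

Emit:
arm_command(delta_rot=[[0,0,0],[0,0,0],[0,0,0]], delta_pos=[[0,0,0.001],[0,0,0.003],[0,0,0.003]], gripper=[1,1,1])

```text
time: 15.72
position: [0.4692, 0.159, 0.1291]
tool_rot: [0.144, 0.99, -0.0, -0.0]
ft_force: [-0.4, -0.0, 0.6]
grip_width: 0.0002
grip_force: 0.0
```

The tips sit above the reported point, so contact is expected at a reported z of about 0.072 and full press at about 0.066. I'll go on down.

Emit:
arm_command(delta_rot=[[0,0,0],[0,0,0],[0,0,0],[0,0,0],[0,0,0],[0,0,0]], delta_pos=[[0,0,0.015],[0,0,0.03],[0,0,0.042],[0,0,0.05],[0,0,0.052],[0,0,0.052]], gripper=[1,1,1,1,1,1])

```text
time: 16.22
position: [0.4691, 0.1591, 0.077]
tool_rot: [0.144, 0.99, -0.0, -0.001]
ft_force: [-0.1, 0.1, 0.2]
grip_width: 0.0008
grip_force: 0.0
```

Emit:
arm_command(delta_rot=[[0,0,0],[0,0,0],[0,0,0],[0,0,0]], delta_pos=[[0,0,0.003],[0,0,0.006],[0,0,0.008],[0,0,0.008]], gripper=[1,1,1,1])

```text
time: 16.55
position: [0.4698, 0.1591, 0.0696]
tool_rot: [0.144, 0.99, 0.0, 0.0]
ft_force: [-0.4, -0.3, 1.4]
grip_width: 0.0004
grip_force: 0.7
```

Contact shows at 0.0696. I'll press on in small steps until it reaches the hard stop.

Emit:
arm_command(delta_rot=[[0,0,0],[0,0,0],[0,0,0]], delta_pos=[[0,0,0.002],[0,0,0.003],[0,0,0.003]], gripper=[1,1,1])

```text
time: 16.8
position: [0.4698, 0.1592, 0.0666]
tool_rot: [0.144, 0.99, 0.0, 0.0]
ft_force: [1.2, -0.0, 3.1]
grip_width: 0.0003
grip_force: 1.4
```

Emit:
arm_command(delta_rot=[[0,0,0],[0,0,0],[0,0,0]], delta_pos=[[0,0,0.001],[0,0,0.002],[0,0,0.002]], gripper=[1,1,1])

```text
time: 17.05
position: [0.4699, 0.1591, 0.0646]
tool_rot: [0.144, 0.99, 0.0, 0.0]
ft_force: [0.7, 0.9, 3.1]
grip_width: 0.0006
grip_force: 1.8
```

Emit:
arm_command(delta_rot=[[0,0,0],[0,0,0],[0,0,0]], delta_pos=[[0,0,0.001],[0,0,0.0015],[0,0,0.0015]], gripper=[1,1,1])

```text
time: 17.3
position: [0.4699, 0.1592, 0.0641]
tool_rot: [0.144, 0.99, 0.0, 0.001]
ft_force: [-0.5, 0.1, 12.0]
grip_width: 0.0004
grip_force: 6.1
```

The force jumped to 12 N after about 6 mm of travel, so the button is fully down. I'll lift off.

Emit:
arm_command(delta_rot=[[0,0,0],[0,0,0],[0,0,0],[0,0,0],[0,0,0],[0,0,0],[0,0,0],[0,0,0],[0,0,0]], delta_pos=[[0,0,-0.005],[0,0,-0.015],[0,0,-0.035],[0,0,-0.06],[0,0,-0.09],[0,0,-0.12],[0,0,-0.13],[0,0,-0.13],[0,0,-0.13]], gripper=[1,1,1,1,1,1,1,1,1])

```text
time: 18.05
position: [0.4688, 0.159, 0.1928]
tool_rot: [0.144, 0.99, -0.0, -0.0]
ft_force: [-0.0, -0.0, -0.5]
grip_width: 0.0004
grip_force: 0.0
```

```bash
python3 - <<'E'
from h import *
o=status.get_obs();print(o["time"],o["position"],o["ft_force"])
# compare pointer and button with the start pictures, numerically
c=shot("side");img=c["pixels"]
for a in(60,35,10,-15,-40):   # pointer end brightness on dial top at each bar's direction
    t=np.radians(a-.6);X=[[.4455+r*np.cos(t),.311+r*np.sin(t),.127] for r in np.arange(.010,.024,.002)]
    r=[]
    for n in("side","scene"):
        c=shot(n);P=proj(c,X).astype(np.float32);r.append(float(cv2.remap(c["pixels"].min(2),P[:,0][None],P[:,1][None],cv2.INTER_LINEAR).mean()))
    print(a,r)
s0=cv2.imread("pics/side0.png");s1=shot("side")["pixels"]
d=cv2.absdiff(s0,s1)[200:226,262:290].max(2);print("button change",d.mean(),d.max())
E
```

```text
18.05 [0.46883812 0.15903125 0.19278447] [-0.00994625 -0.0250088  -0.5021955 ]
60 [32.42857142857143, 53.57142857142857]
35 [34.142857142857146, 53.714285714285715]
10 [50.0, 54.857142857142854]
-15 [80.57142857142857, 131.0]
-40 [49.42857142857143, 63.57142857142857]
button change 3.973901098901099 13
```

The pointer is at bar four in both views, the button is back up, and the arm is clear.

```bash
python3 -c "
from rig import robot
print(robot.hand_in())"
```

```text
the job is handed in; nothing more can be done
None
```

The charger's dial was turned from bar one to bar four, the start button was pressed to its stop and came back up, the other box was never approached, and the job was handed in at about 18 s.

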